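# Probe the depth of a hub bore and twist-lock the gauge

### The arm

A 6-joint arm with a two-finger parallel gripper is mounted at the origin on the work surface. World frame = base frame: x ahead of the robot, y to its left, z up, the work surface at z = 0. Lengths are in m, angles in rad, forces in N, time in s.
With the tool pointing down it reaches from about 0.25 to 0.775 m from the base axis. Payload 4 kg.
Tool frame: the origin (TCP) lies at the very end of the fingers, on their centre line; the grasp point (between the pads) lies 19 mm behind it (ctrl.grip_depth is the distance from the TCP to the grasp point, in m); z points along the fingers, y is the direction in which the jaws open and shut (so a half turn about z gives the same grasp; the last joint's range is limited). The gripper opens to 85 mm and grips with 20 to 120 N. Pads are 22 mm wide; open, the fingers measure 114 mm over their backs; the gripper's body (76 mm by 85 mm) begins 54 mm behind the grasp point. The pads swing forward as they close: fully open they stand 13 mm farther back than shut.
Start: joints at [-1.312, 0.087, 1.371, -0, 1.684, -0.103], TCP at [0.195, -0.514, 0.231] pointing down, gripper open.
Joint ranges: [-3.1, 3.1], [-0.76, 2.03], [0.27, 2.55], [-1.08, 4.22], [0.17, 2.65], [-2.57, 2.57]. Speed limits (rad/s): [2.79, 2.79, 3.14, 3.14, 3.14, 3.14].

### API

Orientations are given as [roll, pitch, yaw] about the fixed x, y, z axes, in that order (R = Rz(yaw) Ry(pitch) Rx(roll)).
In Python, from plant import get_state, grab_frame, job, ctrl gives the robot as it stands.
- The arm moves only by the tool move_arm, never from a script. Its argument "rows" is text: rows parted by semicolons, each of 6 numbers parted by spaces: the shift along the tool's x, y, z in m, then the turn, a rotation vector about the tool's x, y, z in degrees. A call has exactly 5 rows; each row is the pose to reach, as a shift and turn from the pose commanded when the call began, along the tool's axes at that moment; what a row does not reach only later rows make up. A row lasts 1/10 s, in which the tool goes at most 50 mm and 8.59 degrees, less where a joint would pass 70% of its speed; a pose out of reach is approached as far as the arm can. A call with a gripper value outside its range is refused whole. "hand" is the opening, from 0 (shut) to 1 (fully open), set as the call begins (left out, the last holds). The fingers move at their own pace and stop on an object; the grip force is fixed at half the most. Time passes only in rows, so rows that repeat a pose let the fingers close, or fill a call up. It gives the time, the measured TCP pose, the force and the opening at its end, in the units of the state.
- get_state(): the state, without advancing time (a new reading comes with each control period).
- grab_frame(name): name is "scene" or "top"; returns a dict with "pixels" (480x640x3 uint8, red, green, blue), "camera_matrix" (3x3 intrinsics, pixels), "R" (3x3) and "t" (3): a world point X has camera coordinates R X + t. Camera axes: x right, y down, z forward; pixel columns grow to the right and rows downward; lengths in m; the calibration is good to about 2 mm. A picture is of the moment at which its call begins. There is no depth.
- job.sign_off(): hands the job in, once; it reports no verdict.
The state is a dict: "t": time; "joint_positions": joint angles; "joint_vel": joint speeds; "tau": joint torques, N m; "ee_pos": TCP position; "ee_rot": TCP orientation; "contact_force": force on the tool from outside, world axes, zero at the start; "wrist_torque": the same for the moment, N m; "opening": finger opening in m.
Only numpy, scipy, OpenCV 4.12 (cv2) and the standard library are available. Lean on these libraries where they do the work, as an engineer would, in place of code of your own. Each camera call takes 0.05 s, during which the arm holds its last target. There are 200 camera calls.

### The job

Check the bore depth of the steel hub standing under the bench depth gauge: take the gauge's black knob and push it down until the sprung tip touches the bottom of the bore and is lightly pressed in, without jamming the tip hard. Then, without lifting the tip off the bottom, twist the knob a quarter turn clockwise (seen from above) to lock the slide, and let go, so that the tip stays resting on the bottom. Leave everything else on the bench where it is.

Things in the scene. Friction and masses are not known exactly. Their poses are not given: they have to be found in the camera images.
- stand: the bench depth gauge's frame, fixed to the bench: grey base plate 230 x 140 x 15 mm, a round column 36 mm thick and 180 mm tall on its far side, a grey arm at 132 to 162 mm height, and at the arm's end a steel guide bush 34 mm thick from 115 to 175 mm height. Origin on the bench top, straight below the probe's vertical axis; x points from that axis to the column (105 mm away), z up
- hub: the workpiece, a thick steel tube (hub) fixed upright on the base plate under the probe, outside 68 mm, bore 44 mm, 80 mm tall on a 92 mm flange. Origin on the probe's axis at the hub's underside, 15 mm above the bench. The bore is blind; how deep it goes differs each time and is not known: its bottom is 30 to 65 mm below the rim
- hub_rim (a point): centre of the hub's open top, on the probe's axis, 95 mm above the bench, with z up
- probe: the gauge's steel probe rod, 12 mm thick, which slides straight down through the bush, up to 82 mm. It slides stiffly: about 2 to 3 N to push down, and stays where it is left. Origin at the end of its ball tip when that is not pressed in; at the top of the travel this is 105 mm above the bench; it starts 0 to 15 mm lower. The tip is sprung: it gives 5 mm into the rod at 1.5 N per mm, then it is solid
- lock_grip (a point): middle of the black bar-shaped knob at the very top of the probe, to be held from above: 44 mm long (its x axis), 14 mm thick (its y axis; grip across this), 30 mm high (15 mm above and below this point); always 175 mm above the probe's unpressed tip. It moves down with the probe and turns about the vertical probe axis, which runs through this point
- lock (a joint): angle of the knob about the vertical axis, rad, growing clockwise seen from above; starts unlocked between 0 and 0.25, locked a quarter turn on (beyond 1.2), stop at 1.62. It turns stiffly (0.12 N m) and stays where it is left; lock it only by turning, with the tip on the bottom

How it is judged:
By the outcome, as a careful person would: the job done as asked, in the order asked, and still so for the second after the job is handed in, with the robot touching nothing.
It also fails if it takes over 64 s, if anything falls off the work surface, if the arm or the gripper's body presses on something with over 40 N, if the wrist force passes 120 N, or if a joint passes its speed limit or range.

## Working session

There is one attempt and no reset: what is moved stays moved. The work goes in short steps, Python scripts to look and compute and a tool call to move; the robot and the scene stay as the last step left them, time stands still between calls to the robot, and variables do not carry over. Pictures are saved under pics/ and viewed, about 8 in all and at most 12, crops included, and the job is handed in when it is done.

Besides the shell and the picture viewer there is one more tool, called after "Request:" as name(argument=value, ...) on one line, values as JSON. move_arm: Moves the arm, as the interface text tells. Its arguments: {"type":"object","properties":{"rows":{"type":"string"},"hand":{"type":"number"}},"required":["rows"]}

```bash
mkdir -p pics; ls
python3 - <<'E'
from plant import get_state, grab_frame, job, ctrl
import cv2,numpy as np
s=get_state();print(s,ctrl.grip_depth)
for n in("scene","top"):
    f=grab_frame(n);cv2.imwrite(f"pics/{n}0.png",f["pixels"][:,:,::-1]);print(n,f["camera_matrix"],f["R"],f["t"],-f["R"].T@f["t"])
E
```

```text
pics
{'t': 0.0, 'joint_positions': array([-1.31208639e+00,  8.79641267e-02,  1.37231606e+00,  4.47027470e-05,
        1.68362123e+00, -1.03122837e-01]), 'joint_vel': array([-1.14847415e-03,  7.60350240e-04, -1.39913189e-03,  7.27734231e-04,
        9.56254822e-06, -2.20284935e-04]), 'tau': array([-4.87251655e-04, -3.51864839e+01, -3.13268960e+01, -5.50426171e-05,
        1.08505299e-02,  1.13262419e-05]), 'ee_pos': array([ 0.19455681, -0.51387962,  0.23010281]), 'ee_rot': array([-3.13930073e+00, -2.81857983e-04,  3.61837433e-01]), 'contact_force': array([ 0.31717137, -0.18015363,  0.22527579]), 'wrist_torque': array([-0.00479395, -0.05492835,  0.07000946]), 'opening': 0.08538577552023255} 0.0187
scene [[603.59733891   0.         325.55973715]
 [  0.         603.59733891 239.44639061]
 [  0.           0.           1.        ]] [[ 0.47674114  0.87903081 -0.00476623]
 [ 0.68793148 -0.37646314 -0.62050446]
 [-0.54723684  0.29254117 -0.78418844]] [-0.32272347 -0.26585188  1.10636268] [ 0.94218586 -0.14005619  0.70109636]
top [[582.47871312   0.         311.30462268]
 [  0.         582.47871312 230.7422665 ]
 [  0.           0.           1.        ]] [[-0.01821611 -0.99954293  0.0241267 ]
 [-0.9968109   0.01628064 -0.07812153]
 [ 0.07769302 -0.02547282 -0.99665186]] [0.03572694 0.56029777 0.80559852] [0.49657235 0.04710947 0.84581061]
```

View pics/scene0.png

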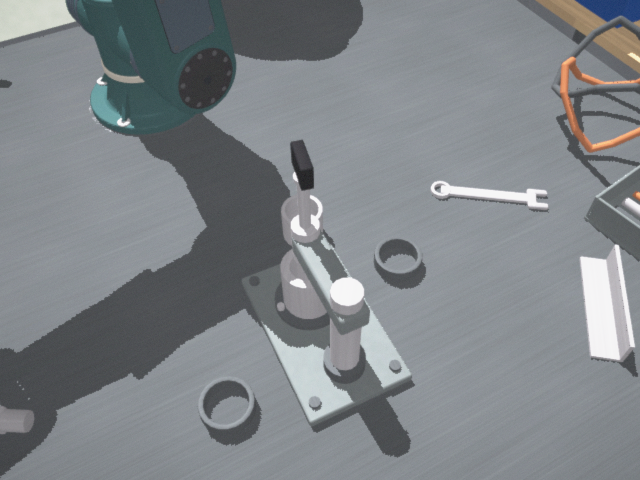

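View pics/top0.png

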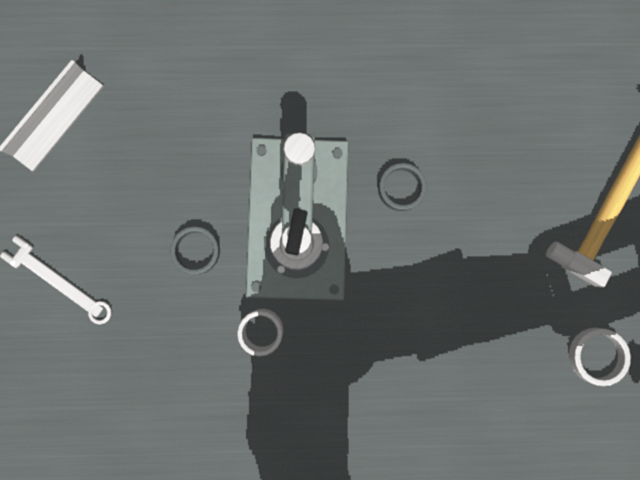

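The scene view shows the black knob at about (302,165) and the top view at about (297,231). The stand's column is on the far side (+x), at (299,148) in the top view. Next I'll measure the knob.

```bash
cat > h.py <<'E'
import cv2,numpy as np
from plant import get_state, grab_frame
def ray(f,u,v):
    d=f["R"].T@np.linalg.inv(f["camera_matrix"])@np.array([u,v,1.]);return -f["R"].T@f["t"],d
def onz(f,u,v,z):
    c,d=ray(f,u,v);return c+d*(z-c[2])/d[2]
def tri(r1,r2):
    (c1,d1),(c2,d2)=r1,r2
    s=np.linalg.lstsq(np.c_[d1,-d2],c2-c1,rcond=None)[0]
    p,q=c1+s[0]*d1,c2+s[1]*d2
    return (p+q)/2,np.linalg.norm(p-q)
def blob(f,box,th):
    x0,y0,x1,y1=box;g=f["pixels"].max(2)
    m=np.zeros(g.shape,np.uint8);m[y0:y1,x0:x1]=(g[y0:y1,x0:x1]<th)*255
    n,l,st,c=cv2.connectedComponentsWithStats(m)
    i=1+np.argmax(st[1:,4]);pts=cv2.findContours((l==i).astype(np.uint8),0,2)[0][0]
    return st[i],c[i],cv2.minAreaRect(pts),cv2.approxPolyDP(pts,2,True)[:,0]
E
python3 - <<'E'
from h import *
fs=grab_frame("scene");ft=grab_frame("top")
bs=blob(fs,(285,130,320,195),32);bt=blob(ft,(275,200,320,262),32)
print(bs);print(bt)
print(tri(ray(fs,*bs[1]),ray(ft,*bt[1])))
a=cv2.resize(fs["pixels"][125:275,270:370],None,fx=4,fy=4,interpolation=2)
b=cv2.resize(ft["pixels"][190:290,250:350],None,fx=4,fy=4,interpolation=2)
o=np.zeros((600,800,3),np.uint8);o[:,:400]=a;o[:400,400:]=b
cv2.imwrite("pics/c1.png",o[:,:,::-1])
E
```

```text
Traceback (most recent call last):
  File "h.py", line 16, in blob
    i=1+np.argmax(st[1:,4]);pts=cv2.findContours((l==i).astype(np.uint8),0,2)[0][0]
        ~~~~~~~~~^^^^^^^^^^
ValueError: attempt to get argmax of an empty sequence
```

Run:
```python
from h import *
fs=grab_frame("scene");ft=grab_frame("top")
print(fs["pixels"].max(2)[150:175:6,292:316:3]);print(ft["pixels"].max(2)[206:260:6,286:310:3])
a=cv2.resize(fs["pixels"][125:275,270:370],None,fx=4,fy=4,interpolation=2)
b=cv2.resize(ft["pixels"][190:290,250:350],None,fx=4,fy=4,interpolation=2)
o=np.zeros((600,800,3),np.uint8);o[:,:400]=a;o[:400,400:]=b
cv2.imwrite("pics/c1.png",o[:,:,::-1])
for th in(36,42,48,54):
  try:
    bs=blob(fs,(285,130,320,195),th);bt=blob(ft,(275,200,320,262),th)
    print(th,bs[:3],bs[3].tolist(),bt[:3],bt[3].tolist())
    print(tri(ray(fs,*bs[1]),ray(ft,*bt[1])))
  except Exception as e: print(th,e)
```

```text
[[ 43  78  71  74  73 144 156 154]
 [ 46  61  78  77  71  71 151 154]
 [ 64  46  69  77  73  72  68 154]
 [151  42  48  74  72  65  58 103]
 [172 218  45  42  44  43  43  83]]
[[ 88  87  88  87 120 174 171 173]
 [171 105  79  48  48  50  47 118]
 [172 105  44  49  50  48  43 166]
 [ 92  82  47  51  51  51  46 146]
 [239  74  51  52  54  46 230 223]
 [241  38  52  51  53  63 247 245]
 [214  47  53  53  51 175 245 244]
 [ 53  53  57  54  55 249 248 194]
 [138 116  84  55  90 131 142 133]]
36 attempt to get argmax of an empty sequence
42 (array([300, 179,   8,   8,  20], dtype=int32), array([304.  , 182.45]), ((304.34613037109375, 183.26922607421875), (7.488452911376953, 5.824352264404297), 56.3099365234375)) [[300, 182], [302, 184], [304, 181], [307, 186], [305, 179]] (array([294, 209,   4,   5,   6], dtype=int32), array([295.        , 210.66666667]), ((295.02001953125, 210.63998413085938), (1.2000000476837158, 5.0), 36.869895935058594)) [[297, 209], [294, 213]]
(array([0.56118899, 0.04430891, 0.26015514]), np.float64(0.008552497360908025))
48 (array([292, 156,  21,  33, 281], dtype=in
[... 429 characters left out ...]
6], [298, 210], [302, 211]]
(array([0.55251906, 0.04739169, 0.25959968]), np.float64(0.006128286273464589))
54 (array([292, 149,  21,  40, 330], dtype=int32), array([303.08787879, 174.66060606]), ((302.7023620605469, 167.58181762695312), (42.132774353027344, 15.974316596984863), 70.82099914550781)) [[292, 149], [293, 164], [301, 187], [311, 187], [312, 170], [299, 170]] (array([286, 209,  20,  46, 487], dtype=int32), array([295.74743326, 229.42505133]), ((295.8653869628906, 231.173095703125), (13.532013893127441, 44.7144775390625), 11.309932708740234)) [[294, 209], [286, 248], [287, 252], [296, 254], [305, 212]]
(array([0.54415686, 0.04744505, 0.2539377 ]), np.float64(0.0008033466719687022))
```

View pics/c1.png

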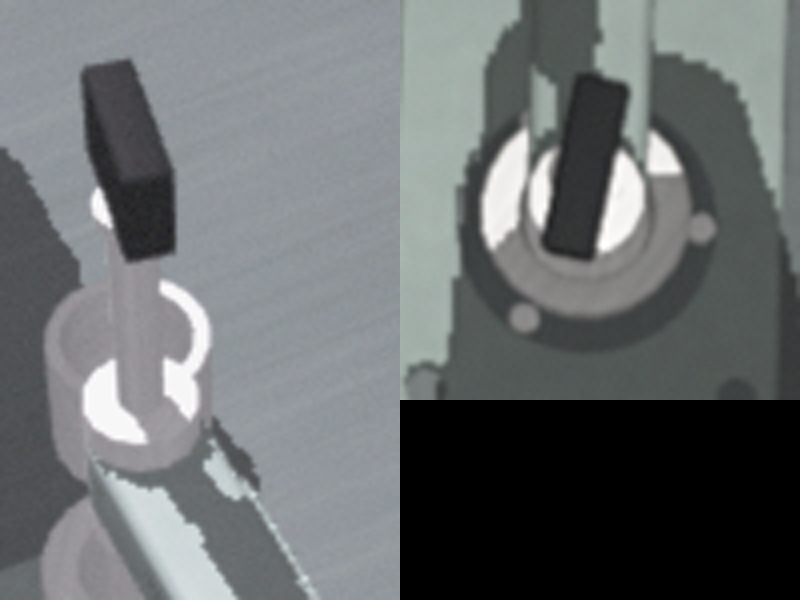

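The crop shows the knob's top face. In the scene view its centre is at about (301.2,154.8), and in the top view at (296.2,230.9). The hub and bush are below it.

Run:
```python
from h import *
fs=grab_frame("scene");ft=grab_frame("top")
S=np.array([(82,70),(130,60),(174,172),(120,180)])/4-.375+[270,125]
T=np.array([(180,72),(228,86),(192,258),(145,243)])/4-.375+[250,190]
p,e=tri(ray(fs,*S.mean(0)),ray(ft,*T.mean(0)));print("top face centre",p,e)
for f,Q in((fs,S),(ft,T)):
    W=np.array([onz(f,*q,p[2]) for q in Q]);print(W.round(4).tolist())
    print(W.mean(0),np.linalg.norm(W-np.roll(W,-1,0),axis=1), np.degrees(np.arctan2(*(W[[0,1]].mean(0)-W[[2,3]].mean(0))[[1,0]])))
# column top (round disc, z=.18)
g=ft["pixels"].min(2);m=np.zeros(g.shape,np.uint8);m[125:170,280:320]=(g[125:170,280:320]>215)
n,l,st,c=cv2.connectedComponentsWithStats(m);i=1+np.argmax(st[1:,4]);k=onz(ft,*c[i],.18);print("column",st[i],c[i],k,"axis->col dist",np.linalg.norm(k[:2]-p[:2]),np.degrees(np.arctan2(*(k-p)[[1,0]])))
```

```text
top face centre [0.54093714 0.04745239 0.27932569] 0.0001650526573129226
[[0.519, 0.046, 0.2793], [0.5216, 0.0584, 0.2793], [0.5628, 0.0495, 0.2793], [0.5589, 0.0366, 0.2793]]
[0.54055397 0.04763319 0.27932569] [0.01271979 0.04216269 0.01348469 0.04093316] 167.28122292002166
[[0.5637, 0.0485, 0.2793], [0.5601, 0.0369, 0.2793], [0.5182, 0.0463, 0.2793], [0.522, 0.0577, 0.2793]]
[0.54096834 0.04736233 0.27932569] [0.01222691 0.04296247 0.01199127 0.04268047] -12.584847773828233
column [285 134  29  29 666] [298.95345345 148.03903904] [0.64485739 0.04266006 0.18      ] axis->col dist 0.10403069739978468 -2.640351542431092
```

Both views agree. lock_grip is at about (0.541, 0.047, 0.264) with the knob yaw at -12.6° (lock ≈ 0.17), and the column is 104 mm from the axis against the stated 105. I'll approach with tool yaw ≈ 167.4°, which leaves the wrist room to turn.

Request:
move_arm(rows="0.026 -0.02 -0.02 0 0 -8.4; 0.052 -0.04 -0.04 0 0 -16.8; 0.078 -0.06 -0.06 0 0 -25.2; 0.104 -0.08 -0.08 0 0 -33.6; 0.13 -0.1 -0.1 0 0 -42", hand=1)

```text
t: 0.9
ee_pos: [0.2813, -0.3736, 0.3323]
ee_rot: [3.141, 0.0, 1.101]
contact_force: [0.6, -0.9, -0.6]
opening: 0.0854
```

Request:
move_arm(rows="0.044 0.003 0 0 0 -8.4; 0.088 0.006 0 0 0 -16.8; 0.132 0.009 0 0 0 -25.2; 0.176 0.012 0 0 0 -33.6; 0.22 0.015 0 0 0 -42")

```text
t: 1.4
ee_pos: [0.3956, -0.1845, 0.3316]
ee_rot: [3.141, 0.001, 1.834]
contact_force: [0.7, -0.8, -0.5]
opening: 0.0854
```

Request:
move_arm(rows="0.032 0.034 0 0 0 -8.4; 0.064 0.068 0 0 0 -16.8; 0.096 0.102 0 0 0 -25.2; 0.128 0.136 0 0 0 -33.6; 0.16 0.17 0 0 0 -42")

```text
t: 1.9
ee_pos: [0.5194, 0.0137, 0.3315]
ee_rot: [3.141, 0.001, 2.567]
contact_force: [1.2, -0.4, 1.5]
opening: 0.0851
```

Request:
move_arm(rows="0 0.013 0 0 0 -7; 0 0.026 0 0 0 -14; 0 0.04 0 0 0 -20.6; 0 0.04 0 0 0 -20.6; 0 0.04 0 0 0 -20.6")

```text
t: 2.4
ee_pos: [0.5405, 0.045, 0.3312]
ee_rot: [-3.141, -0.0, 2.918]
contact_force: [-0.2, 0.7, -0.2]
opening: 0.085
```

Run:
```python
from h import *
s=get_state();print(s["ee_pos"],s["ee_rot"],s["joint_positions"],s["contact_force"])
fs=grab_frame("scene");ft=grab_frame("top")
a=cv2.resize(fs["pixels"][70:270,230:380],None,fx=2.66,fy=3,interpolation=2)[:600,:400]
b=cv2.resize(ft["pixels"][160:310,210:360],(400,400),interpolation=2)
o=np.zeros((600,800,3),np.uint8);o[:a.shape[0],:a.shape[1]]=a;o[:400,400:]=b
cv2.imwrite("pics/c2.png",o[:,:,::-1])
```

```text
[0.54052254 0.04504884 0.33118864] [-3.14094872e+00 -3.44048465e-04  2.91837282e+00] [-2.10528295e-02  7.31201851e-02  1.18961002e+00 -5.89573139e-04
  1.87932873e+00 -1.36880833e+00] [-0.23799539  0.68387761 -0.24244486]
```

View pics/c2.png

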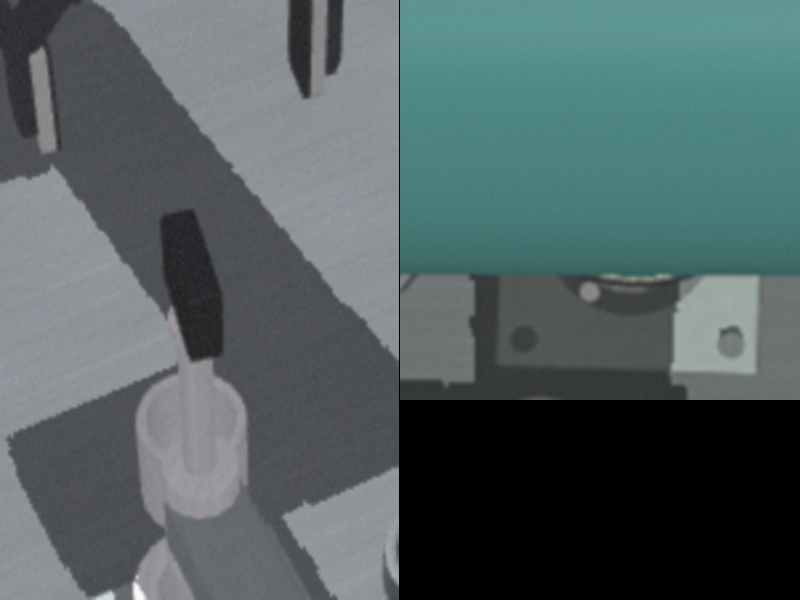

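The scene crop shows the open fingers straddling the knob, which sits centred at about (190,285) in the crop. The top camera is blocked by the arm. I'll descend to put the pads on the knob.

Request:
move_arm(rows="0 0.0025 0.018 0 0 0; 0 0.0025 0.036 0 0 0; 0 0.0025 0.054 0 0 0; 0 0.0025 0.072 0 0 0; 0 0.0025 0.081 0 0 0")

```text
t: 3.0
ee_pos: [0.5403, 0.0469, 0.2486]
ee_rot: [-3.141, -0.002, 2.918]
contact_force: [0.5, 0.6, -0.5]
opening: 0.0853
```

Request:
move_arm(rows="0 0 0 0 0 0; 0 0 0 0 0 0; 0 0 0 0 0 0; 0 0 0 0 0 0; 0 0 0 0 0 0", hand=0.3)

```text
t: 3.5
ee_pos: [0.5415, 0.0477, 0.2511]
ee_rot: [3.141, 0.001, 2.92]
contact_force: [0.7, -0.2, 0.7]
opening: 0.0258
```

Run:
```python
from h import *
s=get_state();print(s["ee_pos"],s["ee_rot"],s["contact_force"],s["opening"])
fs=grab_frame("scene")
a=cv2.resize(fs["pixels"][90:240,230:380],None,fx=4,fy=4,interpolation=2)
cv2.imwrite("pics/c3.png",a[:,:,::-1])
```

```text
[0.5415356  0.04767357 0.25110171] [3.14138465e+00 1.41039714e-03 2.92043463e+00] [ 0.65981561 -0.1936609   0.67256297] 0.025789688813847824
```

View pics/c3.png

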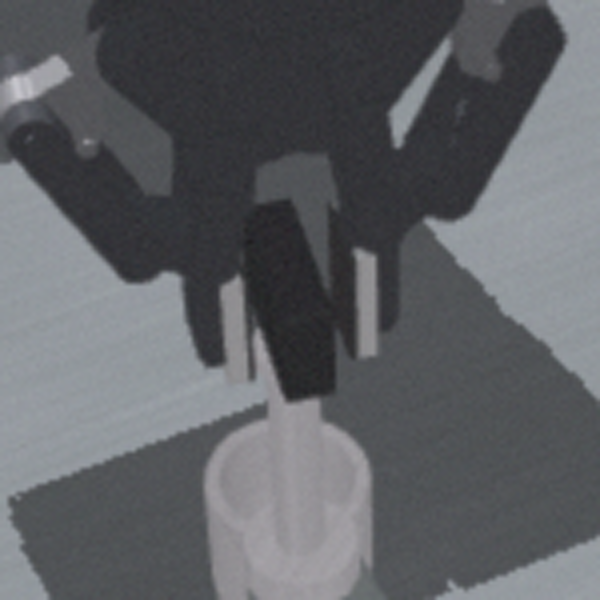

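The knob sits centred between the pads, at about (290,300) in the crop, with an opening of 26 mm. Now I'll close.

Request:
move_arm(rows="0 0 0 0 0 0; 0 0 0 0 0 0; 0 0 0 0 0 0; 0 0 0 0 0 0; 0 0 0 0 0 0", hand=0)

```text
t: 4.05
ee_pos: [0.5413, 0.0472, 0.2505]
ee_rot: [-3.141, 0.001, 2.92]
contact_force: [-0.2, -3.3, 1.8]
opening: 0.0147
```

Request:
move_arm(rows="0 0 0 0 0 0; 0 0 0 0 0 0; 0 0 0 0 0 0; 0 0 0 0 0 0; 0 0 0 0 0 0")

```text
t: 4.55
ee_pos: [0.5413, 0.0473, 0.2503]
ee_rot: [-3.141, 0.0, 2.92]
contact_force: [-0.0, -5.5, 1.5]
opening: 0.0145
```

Request:
move_arm(rows="0 0 0.002 0 0 0; 0 0 0.004 0 0 0; 0 0 0.006 0 0 0; 0 0 0.008 0 0 0; 0 0 0.01 0 0 0")

```text
t: 5.05
ee_pos: [0.5413, 0.0473, 0.2402]
ee_rot: [-3.141, 0.0, 2.92]
contact_force: [-0.1, -5.3, 2.2]
opening: 0.0148
```

Request:
move_arm(rows="0 -0.0003 0.002 0 0 0; 0 -0.0006 0.004 0 0 0; 0 -0.0006 0.006 0 0 0; 0 -0.0006 0.008 0 0 0; 0 -0.0006 0.01 0 0 0")

```text
t: 5.55
ee_pos: [0.5412, 0.0472, 0.2302]
ee_rot: [3.141, 0.0, 2.921]
contact_force: [0.1, -3.6, 2.7]
opening: 0.0148
```

Request:
move_arm(rows="0 0 0.0005 0 0 0; 0 0 0.001 0 0 0; 0 0 0.0015 0 0 0; 0 0 0.002 0 0 0; 0 0 0.002 0 0 0")

```text
t: 6.05
ee_pos: [0.5412, 0.0472, 0.2283]
ee_rot: [3.141, 0.0, 2.921]
contact_force: [-0.0, -3.4, 1.0]
opening: 0.0144
```

Request:
move_arm(rows="0 0 0.0005 0 0 0; 0 0 0.001 0 0 0; 0 0 0.0015 0 0 0; 0 0 0.002 0 0 0; 0 0 0.002 0 0 0")

```text
t: 6.55
ee_pos: [0.5412, 0.0471, 0.2262]
ee_rot: [3.141, 0.0, 2.921]
contact_force: [1.2, -3.0, 1.2]
opening: 0.0144
```

Request:
move_arm(rows="0 0 0.0003 0 0 0; 0 0 0.0006 0 0 0; 0 0 0.0009 0 0 0; 0 0 0.0012 0 0 0; 0 0 0.0015 0 0 0")

```text
t: 7.05
ee_pos: [0.5412, 0.0471, 0.2248]
ee_rot: [3.142, 0.0, 2.92]
contact_force: [1.9, -2.6, 3.5]
opening: 0.0148
```

Request:
move_arm(rows="0 0 0.0003 0 0 0; 0 0 0.0006 0 0 0; 0 0 0.0009 0 0 0; 0 0 0.0012 0 0 0; 0 0 0.0015 0 0 0")

```text
t: 7.55
ee_pos: [0.5411, 0.0471, 0.2233]
ee_rot: [3.142, 0.0, 2.92]
contact_force: [2.1, -3.1, 1.6]
opening: 0.0147
```

Request:
move_arm(rows="0 0 0.0003 0 0 0; 0 0 0.0006 0 0 0; 0 0 0.0009 0 0 0; 0 0 0.0012 0 0 0; 0 0 0.0015 0 0 0")

```text
t: 8.05
ee_pos: [0.5411, 0.0471, 0.2218]
ee_rot: [3.142, 0.0, 2.92]
contact_force: [2.2, -2.0, 2.2]
opening: 0.0149
```

Request:
move_arm(rows="0 0 0.0003 0 0 0; 0 0 0.0006 0 0 0; 0 0 0.0009 0 0 0; 0 0 0.0012 0 0 0; 0 0 0.0015 0 0 0")

```text
t: 8.55
ee_pos: [0.5411, 0.0471, 0.2203]
ee_rot: [3.142, 0.0, 2.92]
contact_force: [2.1, -1.8, 2.8]
opening: 0.0145
```

Request:
move_arm(rows="0 0 0.0003 0 0 0; 0 0 0.0006 0 0 0; 0 0 0.0009 0 0 0; 0 0 0.0012 0 0 0; 0 0 0.0015 0 0 0")

```text
t: 9.05
ee_pos: [0.5411, 0.0471, 0.2188]
ee_rot: [-3.142, 0.0, 2.921]
contact_force: [2.5, -1.8, 2.4]
opening: 0.0148
```

Request:
move_arm(rows="0 0 0.0003 0 0 0; 0 0 0.0006 0 0 0; 0 0 0.0009 0 0 0; 0 0 0.0012 0 0 0; 0 0 0.0015 0 0 0")

```text
t: 9.55
ee_pos: [0.5411, 0.0471, 0.2173]
ee_rot: [-3.142, 0.0, 2.92]
contact_force: [2.8, -2.3, 2.5]
opening: 0.0149
```

Request:
move_arm(rows="0 0 0.0003 0 0 0; 0 0 0.0006 0 0 0; 0 0 0.0009 0 0 0; 0 0 0.0012 0 0 0; 0 0 0.0015 0 0 0")

```text
t: 10.05
ee_pos: [0.5411, 0.0471, 0.2158]
ee_rot: [-3.142, 0.0, 2.92]
contact_force: [2.8, -1.2, 2.2]
opening: 0.0146
```

Request:
move_arm(rows="0 0 0.0003 0 0 0; 0 0 0.0006 0 0 0; 0 0 0.0009 0 0 0; 0 0 0.0012 0 0 0; 0 0 0.0015 0 0 0")

```text
t: 10.55
ee_pos: [0.5411, 0.0471, 0.2143]
ee_rot: [-3.142, 0.0, 2.92]
contact_force: [2.3, -2.5, 2.7]
opening: 0.0151
```

Request:
move_arm(rows="0 0 0.0003 0 0 0; 0 0 0.0006 0 0 0; 0 0 0.0009 0 0 0; 0 0 0.0012 0 0 0; 0 0 0.0015 0 0 0")

```text
t: 11.05
ee_pos: [0.5411, 0.0471, 0.2128]
ee_rot: [-3.142, 0.0, 2.92]
contact_force: [3.3, -1.3, 2.2]
opening: 0.0144
```

Request:
move_arm(rows="0 0 0.0003 0 0 0; 0 0 0.0006 0 0 0; 0 0 0.0009 0 0 0; 0 0 0.0012 0 0 0; 0 0 0.0015 0 0 0")

```text
t: 11.55
ee_pos: [0.5411, 0.0471, 0.2113]
ee_rot: [-3.142, 0.0, 2.92]
contact_force: [2.7, -1.2, 1.6]
opening: 0.0147
```

Request:
move_arm(rows="0 0 0.0003 0 0 0; 0 0 0.0006 0 0 0; 0 0 0.0009 0 0 0; 0 0 0.0012 0 0 0; 0 0 0.0015 0 0 0")

```text
t: 12.05
ee_pos: [0.5411, 0.0471, 0.2098]
ee_rot: [-3.142, 0.0, 2.92]
contact_force: [2.7, -0.4, 2.1]
opening: 0.0144
```

Request:
move_arm(rows="0 0 0.0003 0 0 0; 0 0 0.0006 0 0 0; 0 0 0.0009 0 0 0; 0 0 0.0012 0 0 0; 0 0 0.0015 0 0 0")

```text
t: 12.55
ee_pos: [0.5411, 0.0471, 0.2083]
ee_rot: [-3.142, 0.0, 2.92]
contact_force: [3.2, -1.4, 2.8]
opening: 0.0145
```

Request:
move_arm(rows="0 0 0.0003 0 0 0; 0 0 0.0006 0 0 0; 0 0 0.0009 0 0 0; 0 0 0.0012 0 0 0; 0 0 0.0015 0 0 0")

```text
t: 13.05
ee_pos: [0.5411, 0.0471, 0.2068]
ee_rot: [-3.142, 0.0, 2.921]
contact_force: [3.1, -1.4, 2.7]
opening: 0.0146
```

Request:
move_arm(rows="0 0 0.0003 0 0 0; 0 0 0.0006 0 0 0; 0 0 0.0009 0 0 0; 0 0 0.0012 0 0 0; 0 0 0.0015 0 0 0")

```text
t: 13.55
ee_pos: [0.5411, 0.0471, 0.2053]
ee_rot: [-3.142, 0.0, 2.92]
contact_force: [2.6, -1.1, 2.5]
opening: 0.0147
```

Request:
move_arm(rows="0 0 0.0003 0 0 0; 0 0 0.0006 0 0 0; 0 0 0.0009 0 0 0; 0 0 0.0012 0 0 0; 0 0 0.0015 0 0 0")

```text
t: 14.05
ee_pos: [0.5411, 0.0471, 0.2038]
ee_rot: [-3.142, 0.0, 2.92]
contact_force: [2.6, 0.0, 2.2]
opening: 0.0149
```

Request:
move_arm(rows="0 0 0.0003 0 0 0; 0 0 0.0006 0 0 0; 0 0 0.0009 0 0 0; 0 0 0.0012 0 0 0; 0 0 0.0015 0 0 0")

```text
t: 14.55
ee_pos: [0.5411, 0.0471, 0.2023]
ee_rot: [-3.142, 0.0, 2.92]
contact_force: [3.0, -0.8, 2.7]
opening: 0.0143
```

Request:
move_arm(rows="0 0 0.0003 0 0 0; 0 0 0.0006 0 0 0; 0 0 0.0009 0 0 0; 0 0 0.0012 0 0 0; 0 0 0.0015 0 0 0")

```text
t: 15.05
ee_pos: [0.5411, 0.047, 0.2008]
ee_rot: [-3.141, 0.0, 2.92]
contact_force: [3.4, -1.4, 2.0]
opening: 0.0145
```

Request:
move_arm(rows="0 0 0.0003 0 0 0; 0 0 0.0006 0 0 0; 0 0 0.0009 0 0 0; 0 0 0.0012 0 0 0; 0 0 0.0015 0 0 0")

```text
t: 15.55
ee_pos: [0.5411, 0.0471, 0.1993]
ee_rot: [-3.142, 0.0, 2.92]
contact_force: [2.4, -0.8, 2.1]
opening: 0.0145
```

Run:
```python
from h import *
fs=grab_frame("scene")
a=cv2.resize(fs["pixels"][110:260,230:380],None,fx=4,fy=4,interpolation=2)
cv2.imwrite("pics/c4.png",a[:,:,::-1])
```

```text
(no output)
```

View pics/c4.png

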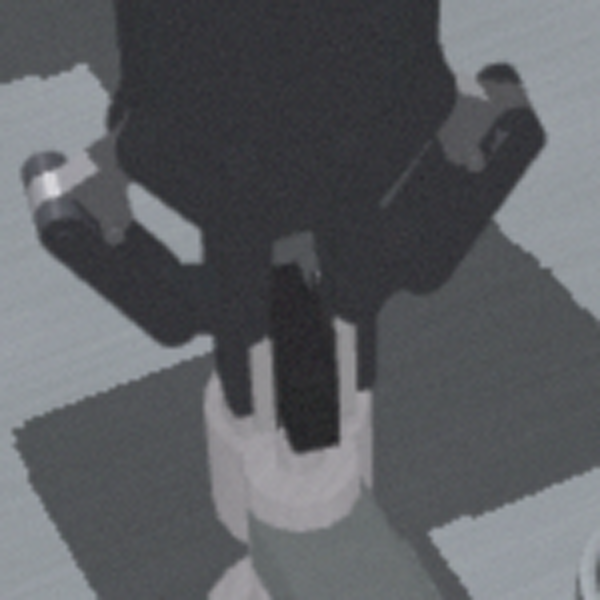

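The knob has come down with the fingers. Its lower end, at about (320,445) in the crop, is just above the bush, and there's no sign of slip. I'll continue.

Request:
move_arm(rows="0 0 0.0003 0 0 0; 0 0 0.0006 0 0 0; 0 0 0.0009 0 0 0; 0 0 0.0012 0 0 0; 0 0 0.0015 0 0 0")

```text
t: 16.1
ee_pos: [0.5411, 0.0471, 0.1978]
ee_rot: [-3.142, 0.0, 2.92]
contact_force: [2.5, -0.9, 1.8]
opening: 0.0147
```

Request:
move_arm(rows="0 0 0.0003 0 0 0; 0 0 0.0006 0 0 0; 0 0 0.0009 0 0 0; 0 0 0.0012 0 0 0; 0 0 0.0015 0 0 0")

```text
t: 16.6
ee_pos: [0.5411, 0.0471, 0.1963]
ee_rot: [-3.142, 0.0, 2.92]
contact_force: [2.5, -1.2, 3.1]
opening: 0.0149
```

Request:
move_arm(rows="0 0 0.0003 0 0 0; 0 0 0.0006 0 0 0; 0 0 0.0009 0 0 0; 0 0 0.0012 0 0 0; 0 0 0.0015 0 0 0")

```text
t: 17.1
ee_pos: [0.5411, 0.047, 0.1948]
ee_rot: [-3.142, 0.0, 2.92]
contact_force: [2.8, -1.3, 2.5]
opening: 0.0147
```

Request:
move_arm(rows="0 0 0.0003 0 0 0; 0 0 0.0006 0 0 0; 0 0 0.0009 0 0 0; 0 0 0.0012 0 0 0; 0 0 0.0015 0 0 0")

```text
t: 17.6
ee_pos: [0.5411, 0.0471, 0.1933]
ee_rot: [-3.142, 0.0, 2.92]
contact_force: [2.5, -0.8, 2.6]
opening: 0.0147
```

Request:
move_arm(rows="0 0 0.0003 0 0 0; 0 0 0.0006 0 0 0; 0 0 0.0009 0 0 0; 0 0 0.0012 0 0 0; 0 0 0.0015 0 0 0")

```text
t: 18.1
ee_pos: [0.5411, 0.0471, 0.1918]
ee_rot: [-3.141, 0.0, 2.92]
contact_force: [3.1, -0.8, 1.5]
opening: 0.0149
```

Request:
move_arm(rows="0 0 0.0003 0 0 0; 0 0 0.0006 0 0 0; 0 0 0.0009 0 0 0; 0 0 0.0012 0 0 0; 0 0 0.0015 0 0 0")

```text
t: 18.6
ee_pos: [0.5411, 0.0471, 0.1903]
ee_rot: [-3.142, 0.0, 2.92]
contact_force: [2.6, -1.2, 1.1]
opening: 0.0146
```

Run:
```python
from h import *
for i in range(6):
    s=get_state();print(s["t"],s["ee_pos"],s["contact_force"],s["tau"][1:3]);grab_frame("top")
fs=grab_frame("scene")
a=cv2.resize(fs["pixels"][160:260,260:360],None,fx=6,fy=6,interpolation=2)
cv2.imwrite("pics/c5.png",a[:,:,::-1])
```

```text
18.6 [0.54109181 0.04706734 0.19032344] [ 2.63945946 -1.19550676  1.06747143] [-33.47931504 -28.60059857]
18.65 [0.54108075 0.04706141 0.19025955] [ 3.46194998 -1.45927119  1.69283147] [-33.61099005 -28.67539465]
18.7 [0.5411037  0.04703458 0.19030204] [ 3.22551276 -1.67197863  1.55757272] [-33.66341829 -28.71629477]
18.75 [0.54111204 0.047071   0.19031014] [ 2.9143901  -0.85771689  1.79958983] [-33.66989493 -28.72172534]
18.8 [0.54108522 0.04706972 0.19026835] [ 2.450838   -2.02903162  2.61065867] [-33.67686152 -28.72621179]
18.85 [0.54109126 0.04705858 0.1902956 ] [ 3.89948133 -0.57895338  2.17753579] [-33.68141055 -28.73060703]
```

View pics/c5.png

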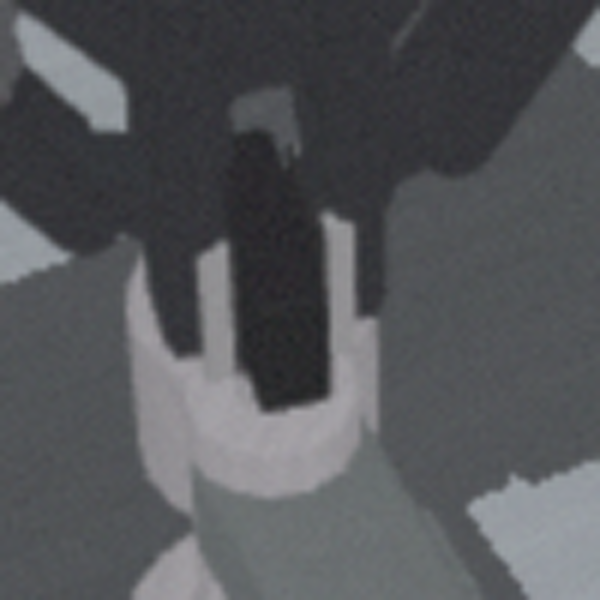

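Run:
```python
from h import *
f=grab_frame("scene")
ax=np.array([.541,.0472]); d=np.array([np.cos(-.22),np.sin(-.22)])
def h(u,v):
    c,r=ray(f,u,v); k=(d@(ax+.022*d)-d@c[:2])/(d@r[:2]); return (c+k*r).round(4)
# near-face corners: bottom & top ; views c1 (x4,270,125), c3(x4,230,90), c4(x4,230,110), c5(x6,260,160)
for n,pts,s,o in(("c1 z.264 grip",[(128,260),(174,252),(174,172),(120,180)],4,(270,125)),
 ("c3",[(292,400),(334,394)],4,(230,90)),("c4 tcp.1993",[(295,452),(340,446)],4,(230,110)),("c5 tcp.1903",[(262,411),(328,402)],6,(260,160))):
    for p in pts: print(n,h(*(np.array(p)+.5)/s-.5+o))
```

```text
c1 z.264 grip [0.5612 0.0366 0.2529]
c1 z.264 grip [0.5638 0.0483 0.2523]
c1 z.264 grip [0.5639 0.0489 0.2806]
c1 z.264 grip [0.561  0.0356 0.2816]
c3 [0.5614 0.0376 0.2526]
c3 [0.5638 0.0483 0.2515]
c4 tcp.1993 [0.5612 0.0366 0.2008]
c4 tcp.1993 [0.5639 0.0489 0.1992]
c5 tcp.1903 [0.5611 0.0361 0.1917]
c5 tcp.1903 [0.5638 0.0483 0.1901]
```

The knob has moved with the hand, 61 mm in the image against 60 mm commanded, so there's no slip. The tip is now at about 0.031 m, so the bore must be near its 65 mm maximum depth. I'll continue slowly.

Request:
move_arm(rows="0 0 0.0003 0 0 0; 0 0 0.0006 0 0 0; 0 0 0.0009 0 0 0; 0 0 0.0012 0 0 0; 0 0 0.0015 0 0 0")

```text
t: 19.5
ee_pos: [0.5411, 0.0471, 0.1891]
ee_rot: [-3.142, 0.0, 2.92]
contact_force: [1.5, -1.2, 3.7]
opening: 0.0147
```

Request:
move_arm(rows="0 0 0.0003 0 0 0; 0 0 0.0006 0 0 0; 0 0 0.0009 0 0 0; 0 0 0.001 0 0 0; 0 0 0.001 0 0 0")

```text
t: 20.0
ee_pos: [0.5411, 0.0471, 0.1881]
ee_rot: [3.142, 0.0, 2.92]
contact_force: [2.5, -1.1, 4.7]
opening: 0.0146
```

Run:
```python
from h import *
for i in range(6):
    s=get_state();print(s["t"],s["ee_pos"],s["contact_force"],s["tau"][1:3]);grab_frame("top")
```

```text
20.0 [0.54114997 0.04706586 0.18809938] [ 2.47550113 -1.08882601  4.72198865] [-32.02558637 -27.61411607]
20.05 [0.54115733 0.04706778 0.18811059] [ 1.52814626 -2.24102973  5.26133153] [-32.02571511 -27.61491179]
20.1 [0.54115133 0.04705399 0.18808277] [ 3.19989597 -1.24925726  5.03245344] [-32.02503562 -27.61481345]
20.15 [0.54114933 0.0470393  0.18809485] [ 2.81740356 -1.86372278  4.94025592] [-32.02573299 -27.61478126]
20.2 [0.54114366 0.04704553 0.18809448] [ 2.11348117 -1.05268724  5.38378176] [-32.02508926 -27.61500657]
20.25 [0.54113734 0.04708725 0.18809514] [ 2.1453376  -0.67407906  6.72414188] [-32.02490687 -27.61505485]
```

Contact is confirmed: the static vertical force went from about 1.8 to 5.2 N, and the joint torques agree at about +3 N, so the tip is pressed in about 2 mm. Next I'll turn clockwise by 78° in place.

Request:
move_arm(rows="0 0 0 0 0 5.2; 0 0 0 0 0 10.4; 0 0 0 0 0 15.6; 0 0 0 0 0 20.8; 0 0 0 0 0 26")

```text
t: 20.8
ee_pos: [0.5411, 0.047, 0.1881]
ee_rot: [-3.142, 0.0, 2.463]
contact_force: [1.7, -1.8, 5.2]
opening: 0.0142
```

Request:
move_arm(rows="0 0 0 0 0 5.2; 0 0 0 0 0 10.4; 0 0 0 0 0 15.6; 0 0 0 0 0 20.8; 0 0 0 0 0 26")

```text
t: 21.3
ee_pos: [0.5411, 0.047, 0.1881]
ee_rot: [3.142, 0.0, 2.009]
contact_force: [1.8, -0.9, 5.3]
opening: 0.0144
```

Request:
move_arm(rows="0 0 0 0 0 5.2; 0 0 0 0 0 10.4; 0 0 0 0 0 15.6; 0 0 0 0 0 20.8; 0 0 0 0 0 26")

```text
t: 21.8
ee_pos: [0.541, 0.047, 0.1881]
ee_rot: [3.142, 0.0, 1.556]
contact_force: [1.3, -1.3, 6.0]
opening: 0.0147
```

Run:
```python
from h import *
for i in range(4):
    s=get_state();print(s["t"],s["ee_pos"],s["ee_rot"],s["contact_force"],s["wrist_torque"],s["opening"]);grab_frame("top")
```

```text
21.8 [0.54102463 0.04698403 0.18809566] [3.14153164e+00 3.30631641e-04 1.55566838e+00] [ 1.31075921 -1.27884193  6.03892997] [-0.22676572 -0.2544065   0.15842339] 0.014710184398141637
21.85 [0.54100711 0.04698452 0.18807952] [3.14157753e+00 3.23422535e-04 1.55276398e+00] [ 1.98989434 -1.43977854  5.20560704] [-0.28443736 -0.25546493 -0.00163578] 0.014441561747374402
21.9 [0.54101197 0.04697477 0.18807794] [3.14156601e+00 3.31536984e-04 1.55759635e+00] [ 1.75747542 -2.03624326  5.66927525] [-0.28518223 -0.28012058  0.03332058] 0.014556634799663902
21.95 [0.54100075 0.0469607  0.188072  ] [3.14158567e+00 3.36033699e-04 1.55873857e+00] [ 2.38111557 -1.54937194  4.55282761] [-0.20127059 -0.34339053  0.03404739] 0.01473019452981003
```

The turn went through at a level force with no stop torque. Now I'll release and rise.

Request:
move_arm(rows="0 0 0 0 0 0; 0 0 0 0 0 0; 0 0 0 0 0 0; 0 0 0 0 0 0; 0 0 0 0 0 0", hand=0.6)

```text
t: 22.5
ee_pos: [0.5407, 0.0472, 0.1873]
ee_rot: [-3.14, -0.0, 1.559]
contact_force: [0.7, 0.5, -0.1]
opening: 0.0514
```

Request:
move_arm(rows="0 0 -0.01 0 0 0; 0 0 -0.03 0 0 0; 0 0 -0.06 0 0 0; 0 0 -0.09 0 0 0; 0 0 -0.12 0 0 0")

```text
t: 23.0
ee_pos: [0.541, 0.0471, 0.3099]
ee_rot: [3.141, 0.0, 1.559]
contact_force: [0.1, -0.4, 0.0]
opening: 0.0513
```

Request:
move_arm(rows="0.04 0 0 0 0 0; 0.08 0 0 0 0 0; 0.12 0 0 0 0 0; 0.16 0 0 0 0 0; 0.2 0 0 0 0 0")

```text
t: 23.5
ee_pos: [0.5433, 0.2486, 0.3089]
ee_rot: [3.14, -0.0, 1.559]
contact_force: [0.5, 0.4, 0.5]
opening: 0.0512
```

Run:
```python
from h import *
s=get_state();print(s["t"],s["ee_pos"],s["contact_force"],s["opening"])
fs=grab_frame("scene");ft=grab_frame("top")
a=cv2.resize(fs["pixels"][150:300,270:370],None,fx=4,fy=4,interpolation=2)
b=cv2.resize(ft["pixels"][190:290,250:350],None,fx=4,fy=4,interpolation=2)
o=np.zeros((600,800,3),np.uint8);o[:,:400]=a;o[:400,400:]=b
cv2.imwrite("pics/c6.png",o[:,:,::-1])
```

```text
23.5 [0.54328221 0.24863768 0.30891559] [0.54527824 0.39149657 0.51058727] 0.051224274176895825
```

View pics/c6.png

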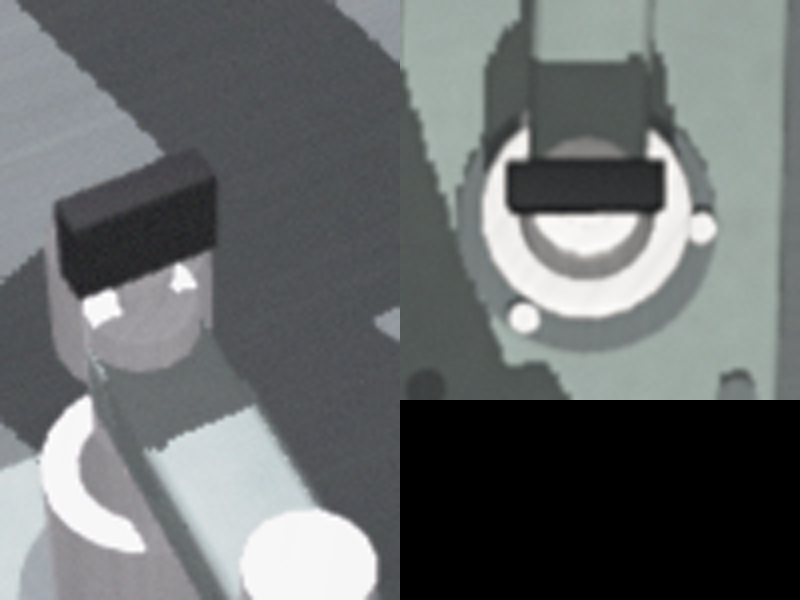

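The crop shows the knob turned crosswise to the stand's arm and sitting low over the bush. Last, I'll check its angle and height.

Run:
```python
from h import *
from plant import job
fs=grab_frame("scene");ft=grab_frame("top")
S=(np.array([(55,205),(195,150),(216,178),(74,231)])+.5)/4-.5+[270,150]
T=(np.array([(108,162),(262,162),(263,207),(109,209)])+.5)/4-.5+[250,190]
p,e=tri(ray(fs,*S.mean(0)),ray(ft,*T.mean(0)));print(p,e)
for f,Q in((fs,S),(ft,T)):
    W=np.array([onz(f,*q,p[2]) for q in Q]);v=W[[1,2]].mean(0)-W[[0,3]].mean(0);a=np.degrees(np.arctan2(v[1],v[0]))
    print("yaw",a,"lock rad",np.radians((-2.6-a)%180))
print(job.sign_off())
```

```text
[0.54042262 0.04773998 0.21538542] 8.871767715384162e-05
yaw 88.94367761552756 lock rad 1.5438540698146055
yaw -90.57545693199849 lock rad 1.5354613844098428
the job is handed in; nothing more can be done
None
```

The tip is on the bottom of the bore and lightly pressed in, the slide is locked, and the knob is released. I handed the job in at about 24 s of the 64 s allowed.

- **Push down:** I gripped the knob across its 14 mm side and lowered it about 62 mm in small steps. The vertical force rose from about 2 N of sliding friction to about 5 N, and the joint torques also showed about 3 N more. That puts the tip about 2 mm into its 5 mm of give.
- **Bore depth:** It works out near the 65 mm maximum, uncertain by about 2 mm because the camera calibration is only that good.
- **Lock:** I turned the knob 78° clockwise without changing its height, and the vertical force stayed at 5–6 N throughout. I stopped short of the end stop. After release, the two cameras put the lock angle at about 1.54 rad, where locked is beyond 1.2.
- **Final height:** After release the knob's top measured 0.215 m, a drop of 64 mm from the start against 62 mm of hand travel. They agree within camera error, and the knob did not rise on release.
- **Clear of the gauge:** The gripper rose straight up and moved about 200 mm aside, reading near-zero force.

No check failed. I did not take a last full-bench picture, but the force readings showed no contact with anything but the knob.

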